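# Prove the profile blade, then present it over the mould on the wheel

### The arm

A 7-joint arm with a two-finger parallel gripper is mounted at the origin on the work surface. World frame = base frame: x ahead of the robot, y to its left, z up, the work surface at z = 0. Lengths are in m, angles in rad, forces in N, time in s.
With the tool pointing down it reaches from about 0.35 to 0.9 m from the base axis. Payload 19.9 kg.
Tool frame: the origin (TCP) lies midway between the tips of the shut fingers; the grasp point (between the pads) lies 19 mm behind it; z points along the fingers, y is the line along which they close (so a half turn about z gives the same grasp; the last joint's range is limited). The gripper opens to 85 mm and grips with 20 to 120 N. Pads are 22 mm wide; open, the fingers measure 114 mm over their backs; the gripper's body (76 mm by 85 mm) begins 54 mm behind the grasp point. The pads swing forward as they close: fully open they stand 13 mm farther back than shut.
Start: joints at [1.298, 0.417, -0.01, 1.614, 0.005, 1.111, -0.053], TCP at [0.143, -0.608, 0.231] pointing down, gripper open.
Joint ranges: [-2.81, 2.81], [-0.39, 2.02], [-1.27, 1.25], [0.06, 2.57], [-1.19, 4.33], [0.19, 2], [-2.82, 2.82]. Speed limits (rad/s): [1.89, 1.89, 2.39, 2.39, 3.01, 3.01, 3.01].

### API

Orientations are given as a 3x3 rotation matrix whose columns are the frame's x, y, z axes.
In Python, from workcell import manip gives the robot as it stands. Calls block until the motion is done:
- manip.move_to(position, orientation): joint-space move of the TCP to a pose.
- manip.movel(position, orientation=None, rate=0.15, until_force=None): straight line of the TCP; orientation=None keeps the orientation; rate is the mean speed in m/s. With until_force (N) it stops when the force on the tool has changed by that much, and returns True; else False.
- manip.move_joints(angles): joint-space move.
- manip.gripper_to(opening, squeeze=None): finger opening in m; squeeze is the grip in N (None keeps the last); returns when the fingers have stopped.
- manip.dwell(seconds).
- manip.ik(position, orientation): joint angles nearest the present ones, or None.
- manip.observe(): the state.
- manip.grab_frame(name): name is "scene" or "top" or "wrist"; returns the picture (420x560x3 uint8, red, green, blue); there is no depth.
- manip.get_calibration(name): a dict with "K" (3x3 intrinsics, pixels), "extrinsics" (4x4, takes a point from world to camera coordinates). Camera axes: x right, y up, looking along -z (the intrinsics and any distortion apply to the point x, -y, -z); pixel columns grow to the right and rows downward; lengths in m; the calibration is good to about 2 mm. A picture is of the moment at which its call begins: read the wrist's pose just before it. get_calibration takes no time and is no camera call; for the wrist camera it gives the pose at the moment of the call.
A pose or a line that the arm cannot do raises manip.PlanningError and nothing moves.
- manip.close_job(): hands the job in; it is judged then, once.
Trained networks look in the newest picture that a camera, given by its name, has taken for a name from the list of things; names that differ only in an ending like _2 or _b are one class to them, and where a whole thing is asked for, a point or a joint stands for the part that bears it (a point fixed in the world has none). Each returns a list of dicts, best first, with "p" (0 to 1); they miss things now and then, are a little off and sometimes report something else, mostly with a low value. They report only what shows in the picture. A call takes as long as a camera call. They do not tell look-alikes from the thing itself.
- manip.cut_out(camera, query): "mask" (420x560 bool, what is visible of it) and "position" ([column, row] in pixels, amid what is visible of it).
The state is a dict: "time_s": time; "qpos": joint angles; "qd": joint speeds; "joint_torque": joint torques, N m; "tool_pos": TCP position; "orientation": TCP orientation; "force": force on the tool from outside, world axes, zero at the start; "moment": the same for the moment, N m; "finger_gap": finger opening in m; "grasp_force": force on a finger pad.
Only numpy, scipy, OpenCV 4.12 (cv2) and the standard library are available. Lean on these libraries where they do the work, as an engineer would, in place of code of your own. Each camera call takes 0.05 s, during which the arm holds its last target. There are 200 camera calls.

### The job

Take the wooden-handled profile blade out of its wooden rack and try it in the metal master block: straight down to the bottom of the slot. Then draw it out, carry it over the row of plaster moulds on the ware board, and hold it upright and centred above the flat crown of the mould on the wheel, blade in line with the two steel dogs and its lower edge about a centimetre clear of the crown. Finish still holding it there, motionless; it must never touch the mould or the wheel, and leave everything else where it stands.

Things in the scene. Friction and masses are not known exactly. Their poses are not given: they have to be found in the camera images.
- gauge: loose profile blade, 110 to 225 g: flat steel blade 60 long (x) x 5 thick (y) x 45 mm deep below a wooden handle 80 (x) x 22 (y) x 50 mm high, whose underside makes a shoulder all round. Origin: middle of the blade's lower edge; z up; handle at z 45 to 95 mm. Starts blade-down in the rack, shoulders on the rack's top (origin 15 mm above the table), handle free above.
- rack: fixed light wooden block 100 (x) x 60 (y) x 60 mm high with a slot in its top, 67 x 11 mm and 52 mm deep, along its x. Origin: centre of its underside. It stands on the robot's side of the master block.
- master: fixed aluminium master block 100 (x) x 60 (y) x 60 mm high, on the same side of the ware board as the rack; slot along its x in the middle of its top, 67 x 11 mm, 30 mm deep with a flat bottom, 2 mm chamfer at the mouth. Origin: centre of its underside. With the blade on the slot's bottom the handle's underside is 15 mm above the block.
- slot_mouth (a point): centre of the master block's slot at its top face, 60 mm above the table and 30 mm above the slot's bottom; axes as the block
- wheel: fixed steel wheelhead, 184 mm across, top at 45 mm, with a fixed plaster hump mould on it: 140 mm across at its foot, flat crown 100 mm across, 105 mm above the table. Two steel dogs (20 x 16 mm, tops at 85 mm) stand on its x axis 80 mm either side of the centre. Origin: centre of the underside. Across the ware board from the master block; left or right varies.
- crown (a point): centre of the flat crown of the mould on the wheel, 105 mm above the table; x axis points through the dogs
- board: fixed wooden ware board 400 (x) x 120 (y) x 20 mm, between the two sides, running away from the robot, with three moulds in a row on it; tops at most 140 mm above the table. Origin: centre of its underside; x along the board, y across it.
- mould0: loose plaster hump mould, 104 mm across, 105 mm high, about 0.9 kg, nearest on the ware board; origin centre of its underside; leave alone
- mould1: loose banded plaster drum mould, 110 mm across, 120 mm high, about 0.9 kg, middle of the ware board; origin centre of its underside; leave alone
- mould2: loose plaster hump mould, 100 mm across, 110 mm high, about 0.9 kg, farthest on the ware board; origin centre of its underside; leave alone
- jar: loose grey jar, 40 mm across, 60 mm high, on the robot's side of the wheel; origin centre of its underside; leave alone
- rib: loose dark wooden rib, 25 x 70 x 12 mm high, lying beyond the master block; origin centre of its underside; leave alone
- mug: loose white mug, 72 mm across, 85 mm high, beyond the ware board; origin centre of its underside; leave alone
- wrench: loose steel wrench, 130 mm long, lying flat towards the far edge of the table; origin on its underside; leave alone
Not all that is in view belongs to the job. Of the things like the gauge, leave any that is pink, red or turquoise; of the rest the larger one is meant.

How it is judged:
By the outcome, as a careful person would: the job done as asked, in the order asked, and still so for the second after the job is handed in, while the arm keeps its last pose, push and grip.
It also fails if it takes over 58 s, if anything falls off the work surface, if the arm or the gripper's body presses on something with over 40 N, if the wrist force passes 120 N, or if a joint passes its speed limit or range.

## Working session

There is one attempt and no reset: what is moved stays moved. The work goes in short steps, each a Python script; the robot and the scene stay as the last script left them, time stands still between calls to the robot, and variables do not carry over. Pictures are saved under pics/ and viewed, at most 10 in all, crops included, and the job is handed in when it is done.

```bash
mkdir -p pics; ls; python3 - <<'E'
from workcell import manip
import cv2, numpy as np
for n in ["scene","top"]:
    f=manip.grab_frame(n); cv2.imwrite(f"pics/{n}0.png",f[:,:,::-1])
    c=manip.get_calibration(n); print(n,{k:(np.round(v,3).tolist() if hasattr(v,'shape') else v) for k,v in c.items()})
    for q in ["gauge","rack","master","wheel","board","jar"]:
        print(q,[(round(d["p"],2),np.round(d["position"]).tolist(),int(d["mask"].sum())) for d in manip.cut_out(n,q)])
print(manip.observe())
E
```

```text
pics
scene {'K': [[384.662, 0.0, 276.144], [0.0, 384.662, 208.477], [0.0, 0.0, 1.0]], 'extrinsics': [[-0.229, 0.973, -0.002, 0.141], [-0.803, -0.188, 0.566, 0.385], [0.55, 0.131, 0.825, -1.304], [0.0, 0.0, 0.0, 1.0]]}
gauge [(0.88, [390.0, 169.0], 301), (0.79, [396.0, 186.0], 350), (0.74, [435.0, 202.0], 623), (0.71, [351.0, 182.0], 393), (0.61, [436.0, 248.0], 817), (0.19, [340.0, 328.0], 1481)]
rack [(0.8, [387.0, 209.0], 810)]
master [(0.88, [382.0, 251.0], 1275)]
wheel [(0.98, [176.0, 218.0], 3870)]
board [(0.89, [293.0, 285.0], 1662)]
jar [(0.84, [186.0, 166.0], 275)]
top {'K': [[517.841, 0.0, 281.113], [0.0, 517.841, 207.057], [0.0, 0.0, 1.0]], 'extrinsics': [[0.006, -1.0, 0.01, -0.001], [0.998, 0.006, 0.066, -0.535], [-0.066, 0.009, 0.998, -1.471], [0.0, 0.0, 0.0, 1.0]]}
gauge [(0.79, [143.0, 254.0], 337), (0.61, [186.0, 247.0], 308), (0.57, [227.0, 263.0], 142), (0.56, [279.0, 246.0], 1063), (0.53, [194.0, 290.0], 147)]
rack [(0.79, [194.0, 241.0], 604)]
master [(0.55, [199.0, 199.0], 857), (0.55, [278.0, 153.0], 1031)]
wheel [(0.98, [378.0, 191.0], 3311)]
board [(0.9, [277.0
[... 201 characters left out ...]
5300525]), 'qd': array([-0.00076759,  0.00065046, -0.00014634, -0.00094724,  0.00047444,
       -0.00055776,  0.00101003]), 'joint_torque': array([ 1.13912476e-03, -8.64043450e+01,  6.78202529e-01, -4.35159087e+01,
        1.90574757e-02,  1.86630517e-03, -2.58493122e-05]), 'tool_pos': array([ 0.14298014, -0.60839996,  0.23126481]), 'orientation': array([[ 9.73477372e-01,  2.28783307e-01, -6.42870047e-05],
       [ 2.28783311e-01, -9.73477371e-01,  6.47641531e-05],
       [-4.77649872e-05, -7.77542313e-05, -9.99999996e-01]]), 'force': array([-0.18319379,  0.12621776,  0.09848445]), 'moment': array([-0.01421112, -0.03544184,  0.00373414]), 'grasp_force': 0.0, 'finger_gap': 0.0855773984407822}
```

```bash
python3 - <<'E'
import cv2
a=cv2.imread("pics/scene0.png")[140:360,90:510]; b=cv2.imread("pics/top0.png")[100:320,110:510]
cv2.imwrite("pics/scene0c.png",cv2.resize(a,(800,419),interpolation=cv2.INTER_CUBIC)); cv2.imwrite("pics/top0c.png",cv2.resize(b,(800,440),interpolation=cv2.INTER_CUBIC))
E
```

```text
(no output)
```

View pics/scene0c.png

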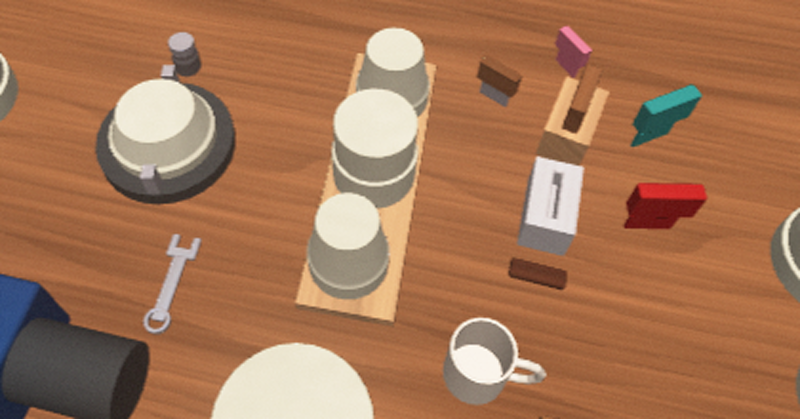

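View pics/top0c.png

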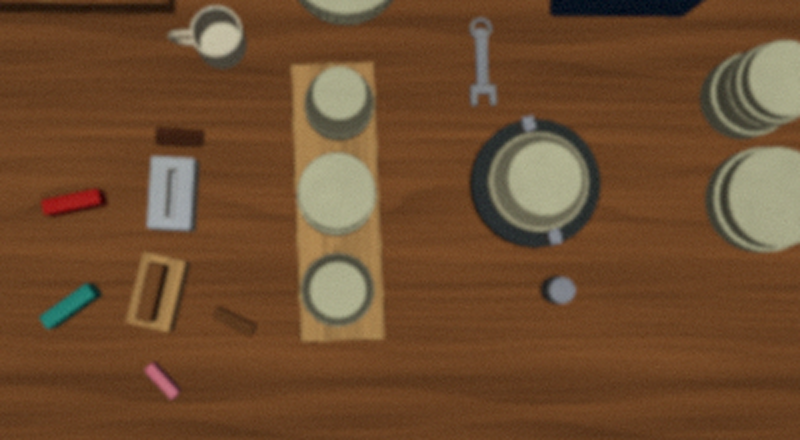

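The scene view shows five gauge look-alikes:
- pink (390,169)
- turquoise (435,202)
- red (436,248)
- small brown one lying loose (351,182)
- larger brown-handled one standing in the wooden rack (396,186)

I choose the one in the rack. The master is beside it at (382,251), the wheel at (176,218), with dogs at about (168,231) and (178,177).

```bash
cat > h.py <<'E'
from workcell import manip
import cv2, numpy as np
def ray(cal,px,z):
    E=np.asarray(cal["extrinsics"]);K=np.asarray(cal["K"]);R=E[:3,:3];c=-R.T@E[:3,3]
    px=np.atleast_2d(np.asarray(px,float)); d=np.c_[(px[:,0]-K[0,2])/K[0,0],-(px[:,1]-K[1,2])/K[1,1],-np.ones(len(px))]@R
    return c+d*((z-c[2])/d[:,2])[:,None]
def proj(cal,P):
    E=np.asarray(cal["extrinsics"]);K=np.asarray(cal["K"])
    p=np.atleast_2d(P)@E[:3,:3].T+E[:3,3]; return np.c_[K[0,0]*p[:,0]/-p[:,2]+K[0,2],K[1,1]*-p[:,1]/-p[:,2]+K[1,2]]
def R(yaw): c,s=np.cos(yaw),np.sin(yaw); return np.array([[c,s,0],[s,-c,0],[0,0,-1.]])
def look(name):
    cal=manip.get_calibration("wrist"); f=manip.grab_frame("wrist"); cv2.imwrite(f"pics/{name}.png",f[:,:,::-1]); np.savez(f"pics/{name}.npz",K=cal["K"],E=cal["extrinsics"]); return cal,f
E
python3 - <<'E'
from h import *
cal=manip.get_calibration("top")
t=lambda c:[110+c[0]/2,100+c[1]/2]
for n,c,z in [("rack",(157,292),.06),("master",(172,192),.06),("crown",(547,177),.105),("dogA",(528,123),.085),("dogB",(555,236),.085),("jar",(562,290),.06)]:
    print(n,ray(cal,t(c),z).round(3))
print("extr wrist",np.round(manip.get_calibration("wrist")["extrinsics"],3).tolist(), manip.get_calibration("wrist")["K"][0])
E=manip.get_calibration("wrist")["extrinsics"];Rm=E[:3,:3];o=manip.observe();print("cam in tool",o["orientation"].T@(-Rm.T@E[:3,3]-o["tool_pos"]), "view",o["orientation"].T@-Rm[2])
E
```

```text
rack [[0.422 0.259 0.06 ]]
master [[0.561 0.24  0.06 ]]
crown [[ 0.581 -0.275  0.105]]
dogA [[ 0.658 -0.253  0.085]]
dogB [[ 0.502 -0.29   0.085]]
jar [[ 0.428 -0.304  0.06 ]]
extr wrist [[0.228, -0.974, -0.001, -0.624], [0.939, 0.22, -0.263, 0.035], [0.256, 0.059, 0.965, -0.379], [0.0, 0.0, 0.0, 1.0]] [378.70350091   0.         279.97374355]
cam in tool [ 0.06519798 -0.00036311 -0.14305263] view [-2.62530953e-01 -6.55341213e-04  9.64923349e-01]
```

```bash
python3 - <<'E'
from h import *
manip.move_to([.62,-.275,.33],R(.2)); cal,f=look("w_wheel"); 
for d in manip.cut_out("wrist","wheel")[:1]: print(d["p"],d["position"])
manip.move_to([.53,.25,.33],R(-.1)); cal,f=look("w_rack")
for q in ["gauge","rack","master"]:
    for i,d in enumerate(manip.cut_out("wrist",q)[:4]):
        print(q,round(d["p"],2),np.round(d["position"]),d["mask"].sum()); cv2.imwrite(f"pics/m_{q}{i}.png",d["mask"]*255)
o=manip.observe();print(o["time_s"],o["qpos"].round(2),o["tool_pos"])
E
```

```text
0.96 [269.6, 194.7]
gauge 0.98 [278. 273.] 1741
gauge 0.91 [370. 278.] 1222
gauge 0.76 [297. 339.] 1282
gauge 0.62 [190. 279.] 1601
rack 0.66 [265. 239.] 3200
master 0.8 [283. 139.] 5253
5.0417 [-0.06  0.32 -0.56  1.57  0.17  1.3  -2.31] [0.53030141 0.24949556 0.32991202][ WARN:0@2.091] global loadsave.cpp:1063 imwrite_ Unsupported depth image for selected encoder is fallbacked to CV_8U.
```

View pics/w_rack.png

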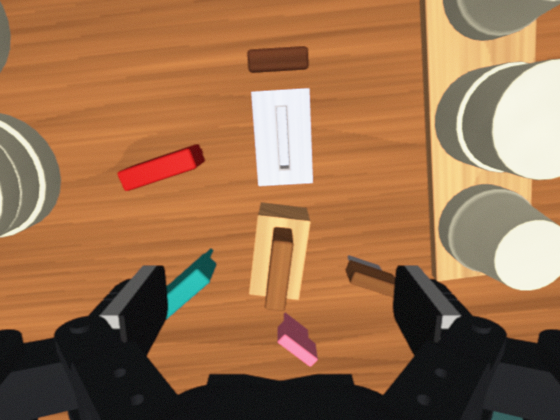

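View pics/w_wheel.png

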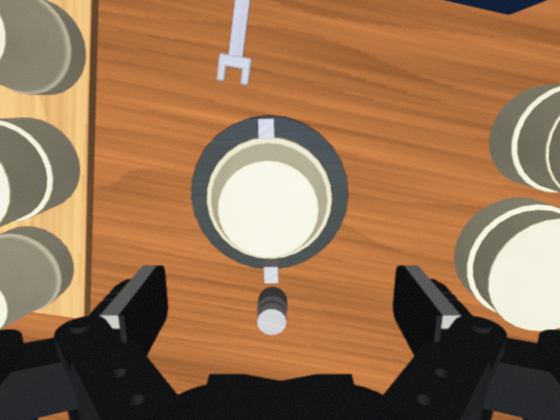

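Wrist views: the master is at (283,138), with its slot along (276–290,105–168). The wooden rack is at (280,258), with the brown gauge standing in it at (278,275). The wheel crown is at (268,205), with dogs at (266,128) and (271,275). The loose small brown gauge is at (370,278).

```bash
cat >> h.py <<'E'
from scipy.optimize import minimize
def box(p,sx,sy,z0,z1,off=0):
    x,y,a=p; c,s=np.cos(a),np.sin(a)
    return np.array([[x+c*i*sx/2-s*j*sy/2,y+s*i*sx/2+c*j*sy/2,z] for i in(-1,1) for j in(-1,1) for z in(z0,z1)])
def fit(cal,mask,p0,sx,sy,z0,z1):
    S=8; m=cv2.resize(mask.astype(np.uint8)*255,None,fx=1,fy=1)>127
    def iou(p):
        h=cv2.convexHull(proj(cal,box(p,sx,sy,z0,z1)).astype(np.float32))
        im=np.zeros((420*3,560*3),np.uint8); cv2.fillConvexPoly(im,np.round(((h+.5)*3-.5)*16).astype(np.int32),1,shift=4)
        im=cv2.resize(im.astype(np.float32),(560,420),interpolation=cv2.INTER_AREA)
        return -np.minimum(im,m).sum()/np.maximum(im,m).sum()
    p0=np.array(p0,float)
    r=minimize(iou,p0,method="Nelder-Mead",options=dict(initial_simplex=[p0,p0+[.012,0,0],p0+[0,.012,0],p0+[0,0,.1]],xatol=1e-4,fatol=1e-5)); return r.x,-r.fun
def load(n):
    z=np.load(f"pics/{n}.npz"); return dict(K=z["K"],extrinsics=z["E"]),cv2.imread(f"pics/{n}.png")
E
python3 - <<'E'
from h import *
cal,f=load("w_rack"); hsv=cv2.cvtColor(f,cv2.COLOR_BGR2HSV)
ld=lambda n:cv2.imread(f"pics/{n}.png",0)>127
print("gauge",fit(cal,ld("m_gauge0"),[.422,.259,-.2],.08,.022,.06,.11))
print("master",fit(cal,ld("m_master0"),[.561,.24,-.05],.1,.06,0,.06))
rk=ld("m_rack0")|ld("m_gauge0")
rk=rk&True
print("rack",fit(cal,rk,[.422,.259,-.2],.1,.06,0,.06))
print("rack toppix", ray(cal,[[261,217],[309,222],[299,299],[250,294]],.06).round(3).tolist())
# slot of master: dark outline inside white
sub=f[85:190,250:316]; print("slot rays",ray(cal,[[276,105],[288,105],[290,168],[279,168]],.06).round(4).tolist())
cal,f=load("w_wheel"); g=f.astype(int)
w=((g.min(2)>175)&(g[:,:,2]-g[:,:,0]<70)).astype(np.uint8)
n,l,s,c=cv2.connectedComponentsWithStats(w); 
for i in range(1,n):
    if s[i,4]>80 and 190<c[i,0]<350: print(s[i],c[i],ray(cal,c[i],.105).round(4),"z85",ray(cal,c[i],.085).round(4))
i=l[205,268]; el=cv2.fitEllipse(max(cv2.findContours((l==i).astype(np.uint8),0,1)[0],key=len)); print(el)
pts=ray(cal,cv2.findContours((l==i).astype(np.uint8),0,1)[0][0][:,0,:],.105)[:,:2]; print("crown circle",cv2.minEnclosingCircle(pts.astype(np.float32)))
E
```

```text
gauge (array([ 0.42275823,  0.26252693, -0.2040412 ]), np.float64(0.9233238101005554))
master (array([ 0.56042596,  0.24397886, -0.04415083]), np.float64(0.9829301834106445))
rack (array([ 0.42233302,  0.26279683, -0.22659512]), np.float64(0.9196479916572571))
rack toppix [[0.475, 0.277, 0.06], [0.463, 0.223, 0.06], [0.367, 0.243, 0.06], [0.38, 0.301, 0.06]]
slot rays [[0.5954, 0.2468, 0.06], [0.5941, 0.2342, 0.06], [0.5274, 0.2385, 0.06], [0.5286, 0.2505, 0.06]]
[ 217    0   33   84 1291] [236.43609605  42.99070488] [[ 0.7279 -0.214   0.105 ]] z85 [[ 0.7303 -0.2113  0.085 ]]
[ 208  119  123  139 9231] [268.14072148 202.36409923] [[ 0.588  -0.2699  0.105 ]] z85 [[ 0.5828 -0.2703  0.085 ]]
[264 267  14  16 219] [270.5890411  274.47945205] [[ 0.5112 -0.2873  0.105 ]] z85 [[ 0.5018 -0.2886  0.085 ]]
[258 309  28  26 556] [271.28956835 321.60971223] [[ 0.456  -0.2987  0.105 ]] z85 [[ 0.4437 -0.3007  0.085 ]]
((268.7162780761719, 194.65521240234375), (119.93916320800781, 129.03285217285156), 173.8775634765625)
crown circle ((0.5992680191993713, -0.2685897946357727), 0.07081669569015503)
```

```bash
python3 - <<'E'
from h import *
for n,p,y in [("g",[.4225,.2625,.07],-.21),("m",[.561,.243,.09],-.05),("w",[.58,-.275,.18],.22)]:
    for k in (0,np.pi): q=manip.ik(p,R(y+k)); print(n,k,None if q is None else np.round(q,2))
cal,f=load("w_wheel"); g=cv2.cvtColor(f,cv2.COLOR_BGR2GRAY)
print(g[195:270:6,268],g[118:140:2,266],g[205,205:335:8])
manip.gripper_to(.06,40)
manip.move_to([.4225,.2625,.19],R(-.21)); cal,f=look("w_g2")
d=[d for d in manip.cut_out("wrist","gauge")]; print([(x["p"],x["position"],x["mask"].sum()) for x in d])
pc=proj(cal,[.4225,.2625,.11])[0]; b=min(d,key=lambda x:np.hypot(*(np.array(x["position"])-pc)))
print(fit(cal,b["mask"],[.4225,.2625,-.21],.08,.022,.06,.11)); print(manip.observe()["time_s"],manip.observe()["qpos"].round(2))
v=f.copy(); cs=cv2.findContours(b["mask"].astype(np.uint8),0,2)[0]; cv2.drawContours(v,cs,-1,(0,255,0),1); cv2.imwrite("pics/w_g2c.png",v[:,:,::-1])
E
```

```text
g 0 [-0.2   0.47 -0.5   2.04  0.34  0.71 -2.7 ]
g 3.141592653589793 [ 0.16  0.64 -0.98  2.03  0.71  0.86  0.14]
m 0 [-0.11  0.6  -0.47  1.75  0.34  0.88 -2.35]
m 3.141592653589793 [ 0.28  0.85 -1.09  1.73  0.84  1.1   0.43]
w 0 [ 0.64  0.52 -0.33  1.61  0.19  1.05 -1.1 ]
w 3.141592653589793 [ 1.1   0.76 -1.09  1.59  0.7   1.23  1.67]
[246 246 246 245 246 246 246 246 247 247 246  89 190] [125 221 220 222 227 222 218 222 223 225 215] [ 83 166 245 244 245 246 246 245 246 247 245 246 245 246 225 174  84]
[(0.88, [71.6, 56.6], np.int64(8645)), (0.72, [282.5, 208.7], np.int64(4591)), (0.62, [434.2, 219.5], np.int64(2686)), (0.58, [134.4, 258.0], np.int64(4235)), (0.43, [545.6, 124.5], np.int64(3095))]
(array([ 0.42266562,  0.26188819, -0.22148062]), np.float64(0.958128809928894))
6.2583 [-0.12  0.28 -0.57  1.95  0.19  0.96 -2.57]
```

View pics/w_g2c.png

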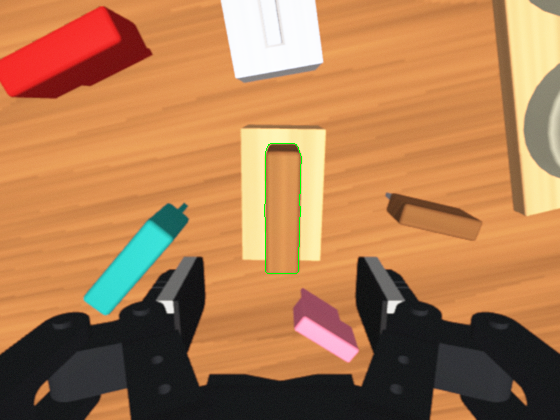

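The close crop confirms the choice: a brown handle standing in the rack at (283,208). The small brown one at (435,220) and the pink, turquoise and red ones are clear of the fingers. Grasping it now.

```bash
python3 - <<'E'
from h import *
g=[.4227,.2622];a=-.215
manip.movel(g+[.069],R(a),rate=.12); o=manip.observe(); f0=o["force"]
manip.gripper_to(.0,80); o=manip.observe(); print("gap",o["finger_gap"],o["grasp_force"],o["tool_pos"],o["force"]-f0)
manip.movel(g+[.15],rate=.1); o=manip.observe(); print(o["force"]-f0,o["finger_gap"])
manip.move_to([.561,.243,.165],R(-.05)); manip.dwell(.2); cal,f=look("w_m")
for q in ["gauge","master"]:
    for i,d in enumerate(manip.cut_out("wrist",q)[:4]):
        print(q,round(d["p"],2),np.round(d["position"]),d["mask"].sum()); cv2.imwrite(f"pics/n_{q}{i}.png",d["mask"].astype(np.uint8)*255)
o=manip.observe(); print(o["time_s"],o["tool_pos"],o["qpos"].round(2),o["force"]-f0,o["moment"])
E
```

```text
gap 0.021686034455267244 78.1932020187378 [0.42294685 0.26225984 0.06948904] [-1.721259   -0.1694971   5.95461193]
[-0.40777306  0.37753985 -2.76211569] 0.02120526476711515
gauge 0.95 [ 78. 242.] 6573
gauge 0.85 [281. 275.] 14513
master 0.6 [281. 156.] 5921
9.775 [0.5606624  0.24325131 0.16518133] [-0.06  0.51 -0.53  1.7   0.3   1.01 -2.32] [-0.26885701  0.70317091 -2.71097207] [-0.01811752 -0.04555681  0.02303054]
```

View pics/w_m.png

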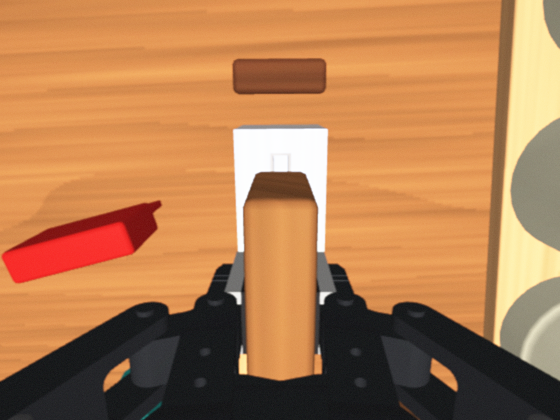

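The gauge is held upright (handle's far edge at row ~205, underside at row ~173). The master's far edge shows at row ~127 and its slot end at (281,153). I'll measure the edges in this picture.

```bash
python3 - <<'E'
from h import *
cal,f=load("w_m"); g=cv2.cvtColor(f,cv2.COLOR_BGR2GRAY).astype(int)
print("col262",list(zip(range(118,215,1),g[118:215,240:246].mean(1).astype(int)))[:18])
print("slotcol",[(r,int(g[r,277:286].mean())) for r in range(145,215,2)])
for r in (140,160,168): print(r,[(c,int(g[r-1:r+2,c].mean())) for c in list(range(230,240))+list(range(268,295))+list(range(322,332))])
for r in (215,235): 
    h=f[r-2:r+3].mean(0).astype(int); print(r,[(c,h[c].tolist()) for c in list(range(242,250))+list(range(312,320))])
E
```

```text
col262 [(118, np.int64(161)), (119, np.int64(162)), (120, np.int64(165)), (121, np.int64(166)), (122, np.int64(169)), (123, np.int64(167)), (124, np.int64(162)), (125, np.int64(152)), (126, np.int64(146)), (127, np.int64(141)), (128, np.int64(163)), (129, np.int64(232)), (130, np.int64(253)), (131, np.int64(253)), (132, np.int64(253)), (133, np.int64(253)), (134, np.int64(253)), (135, np.int64(253))]
slotcol [(145, 253), (147, 254), (149, 254), (151, 254), (153, 246), (155, 248), (157, 253), (159, 253), (161, 253), (163, 253), (165, 253), (167, 253), (169, 254), (171, 211), (173, 73), (175, 73), (177, 76), (179, 75), (181, 70), (183, 73), (185, 73), (187, 69), (189, 67), (191, 67), (193, 66), (195, 72), (197, 77), (199, 103), (201, 131), (203, 148), (205, 156), (207, 162), (209, 170), (211, 173), (213, 171)]
140 [(230, 159), (231, 160), (232, 164), (233, 205), (234, 246), (235, 252), (236, 252), (237, 252), (238, 252), (239, 253), (268, 253), (269, 253), (270, 253), (271, 253), (272, 254), (273, 254), (274, 254), (275, 254), (276, 254), (277, 254), (278, 254), (279, 254), (280, 254),
[... 1481 characters left out ...]
244, [55, 100, 163]), (245, [65, 117, 186]), (246, [71, 125, 194]), (247, [72, 127, 198]), (248, [73, 131, 203]), (249, [77, 136, 208]), (312, [78, 137, 206]), (313, [73, 129, 198]), (314, [70, 123, 190]), (315, [64, 115, 183]), (316, [53, 98, 160]), (317, [117, 131, 161]), (318, [236, 234, 233]), (319, [254, 254, 252])]
235 [(242, [247, 247, 245]), (243, [177, 186, 200]), (244, [80, 111, 160]), (245, [60, 108, 174]), (246, [68, 121, 191]), (247, [71, 126, 195]), (248, [74, 131, 201]), (249, [76, 135, 206]), (312, [74, 131, 203]), (313, [71, 125, 195]), (314, [66, 116, 186]), (315, [57, 104, 171]), (316, [74, 105, 155]), (317, [169, 179, 195]), (318, [248, 248, 246]), (319, [255, 254, 253])]
```

```bash
python3 - <<'E'
from h import *
cal,f=load("w_m")
r=lambda p,z:ray(cal,p,z)
e=r([[280.3,128.6],[233.4,140],[327.1,140],[234.2,168],[326.8,168]],.06); print("master edge",e.round(4).tolist())
print("slot",r([[280.5,152],[280.6,160],[280.6,168]],.06).round(4).tolist())
print("slot end mouth(chamfer) & at z58",r([[280.5,152],[280.5,154]],.058).round(4).tolist())
print("handle far bottom z.156",r([[281,171.7]],.156).round(4).tolist(),"top z.206",r([[281,201],[281,198]],.206).round(4).tolist())
print("handle mid",r([[279.9,215],[279.8,235]],.206).round(4).tolist())
print("predicted gauge centre = tool .5607,.2433")
E
```

```text
master edge [[0.6103, 0.241, 0.06], [0.6046, 0.2717, 0.06], [0.6016, 0.2111, 0.06], [0.5864, 0.2726, 0.06], [0.5834, 0.2116, 0.06]]
slot [[0.5954, 0.2416, 0.06], [0.5902, 0.2418, 0.06], [0.5849, 0.242, 0.06]]
slot end mouth(chamfer) & at z58 [[0.5951, 0.2416, 0.058], [0.5938, 0.2417, 0.058]]
handle far bottom z.156 [[0.599, 0.2413, 0.156]] top z.206 [[0.5994, 0.2414, 0.206], [0.6003, 0.2413, 0.206]]
handle mid [[0.5954, 0.2419, 0.206], [0.5895, 0.2422, 0.206]]
predicted gauge centre = tool .5607,.2433
```

```bash
python3 - <<'E'
from h import *
t=[.5611,.2430]; a=-.046
manip.movel(t+[.130],R(a),rate=.08); manip.dwell(.2); o=manip.observe(); f0=o["force"]; print(o["tool_pos"])
hit=manip.movel(t+[.080],R(a),rate=.025,until_force=8); o=manip.observe()
print(hit,o["tool_pos"],o["force"]-f0,o["moment"],o["finger_gap"],o["time_s"])
E
```

```text
[0.56130728 0.24309809 0.13043714]
True [0.56111032 0.24301617 0.08452726] [-0.20562997 -1.10285332  9.72575523] [-0.1671874   0.16151852 -0.05888109] 0.02113842033271353 12.1833
```

The blade is on the slot's bottom: contact at TCP z 0.0845, exactly as expected. Next I draw it out, carry it high over the moulds and look at the wheel.

```bash
cat >> h.py <<'E'
def wheel(cal,f):
    g=cv2.cvtColor(f,cv2.COLOR_BGR2GRAY); out={}
    sat=f.max(2).astype(int)-f.min(2)
    for thr in (236,):
        n,l,s,c=cv2.connectedComponentsWithStats((g>thr).astype(np.uint8))
        for i in range(1,n):
            if s[i,4]>1500:
                q=cv2.findContours((l==i).astype(np.uint8),0,1)[0][0]; pts=ray(cal,q[:,0,:],.105)[:,:2]
                A=np.c_[2*pts,np.ones(len(pts))]; k=np.linalg.lstsq(A,(pts**2).sum(1),rcond=None)[0]
                print("disc",s[i],k[:2].round(4),"r",round(float(np.sqrt(k[2]+k[0]**2+k[1]**2)),4))
    n,l,s,c=cv2.connectedComponentsWithStats(((g>200)&(g<236)&(sat<22)).astype(np.uint8))
    for i in range(1,n):
        if 60<s[i,4]<1200: print("grey",s[i],ray(cal,c[i],.085).round(4)[0])
E
python3 - <<'E'
from h import *
c,f=load("w_wheel"); wheel(c,f)
manip.dwell(.3); manip.movel([.5611,.2430,.13],rate=.06); manip.movel([.5611,.2430,.29],rate=.2)
o=manip.observe(); print(o["finger_gap"],o["tool_pos"],o["time_s"])
manip.movel([.575,-.274,.29],R(.23),rate=.25); manip.dwell(.3); cal,f=look("w_w2"); wheel(cal,f[:,:,::-1].copy())
o=manip.observe(); print(o["finger_gap"],o["tool_pos"],o["time_s"],o["qpos"].round(2))
E
```

```text
disc [ 219  162   98   95 7273] [ 0.5797 -0.271 ] r 0.049
disc [ 490  220   70  110 6115] [ 0.5606 -0.5622] r 0.0515
grey [230   0  18  56 512] [ 0.7461 -0.21    0.085 ]
grey [218  55  32  28 413] [ 0.7102 -0.2122  0.085 ]
grey [259 119  15  20 269] [ 0.657  -0.2537  0.085 ]
grey [265 268  13  15 183] [ 0.5011 -0.2887  0.085 ]
grey [258 310  27  24 521] [ 0.4436 -0.3005  0.085 ]
grey [106 317  12  10  82] [ 0.4086 -0.1209  0.085 ]
grey [443 317  12  10  83] [ 0.4846 -0.4997  0.085 ]
0.021508256853522815 [0.56070151 0.24268972 0.28878339] 14.35
disc [ 223  118  113   96 6243] [ 0.584  -0.2701] r 0.0425
disc [ 523  215   37  107 2774] [ 0.5516 -0.5457] r 0.0367
grey [225   0  37  37 627] [ 0.7025 -0.2122  0.085 ]
grey [272  70  17  23 371] [ 0.6578 -0.2535  0.085 ]
0.020983039528510408 [ 0.57504148 -0.2738247   0.29002704] 16.9167 [ 0.69  0.42 -0.4   1.5   0.17  1.25 -1.08]
```

View pics/w_w2.png

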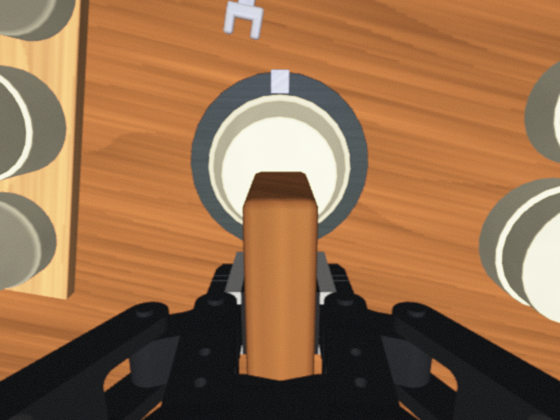

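The gauge is held above the wheel. The crown shows at (280,165) and the far dog at (280,82), in line with the handle. Lowering to one centimetre above the crown.

```bash
python3 - <<'E'
from h import *
manip.movel([.5805,-.2709,.21],R(.221),rate=.1); manip.movel([.5805,-.2709,.1695],R(.221),rate=.04); manip.dwell(.6)
cal,f=look("w_w3"); s=manip.grab_frame("scene"); c=cv2.resize(s[140:280,90:277],(747,560),interpolation=cv2.INTER_CUBIC); cv2.imwrite("pics/s3.png",c[:,:,::-1])
wheel(cal,f[:,:,::-1].copy())
g=cv2.cvtColor(f,cv2.COLOR_RGB2GRAY).astype(int); print("far handle col",[(r,int(g[r,277:286].mean())) for r in range(160,210,3)])
o=manip.observe(); print(o["finger_gap"],o["tool_pos"],o["orientation"].round(3).tolist(),o["time_s"],abs(o["qd"]).max())
E
```

```text
disc [  195   137   173   135 11542] [ 0.5831 -0.2705] r 0.0409
grey [241   0   9  17 114] [ 0.6896 -0.2265  0.085 ]
grey [268  63  26  34 859] [ 0.6575 -0.2536  0.085 ]
far handle col [(160, 244), (163, 244), (166, 244), (169, 245), (172, 86), (175, 56), (178, 58), (181, 53), (184, 55), (187, 53), (190, 49), (193, 50), (196, 55), (199, 79), (202, 110), (205, 123), (208, 132)]
0.021225820054229076 [ 0.580519   -0.27087742  0.16948844] [[0.976, 0.219, 0.0], [0.219, -0.976, 0.0], [0.0, -0.0, -1.0]] 19.725 0.0016159737581346646
```

View pics/w_w3.png

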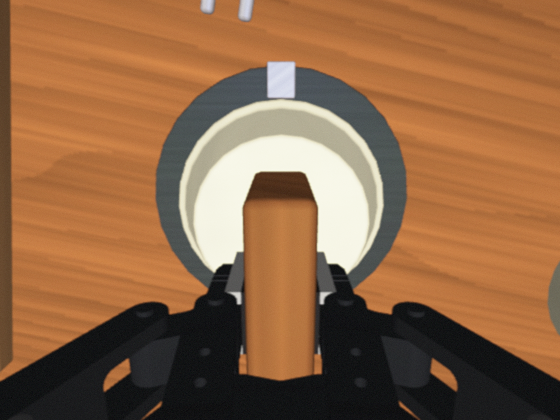

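View pics/s3.png

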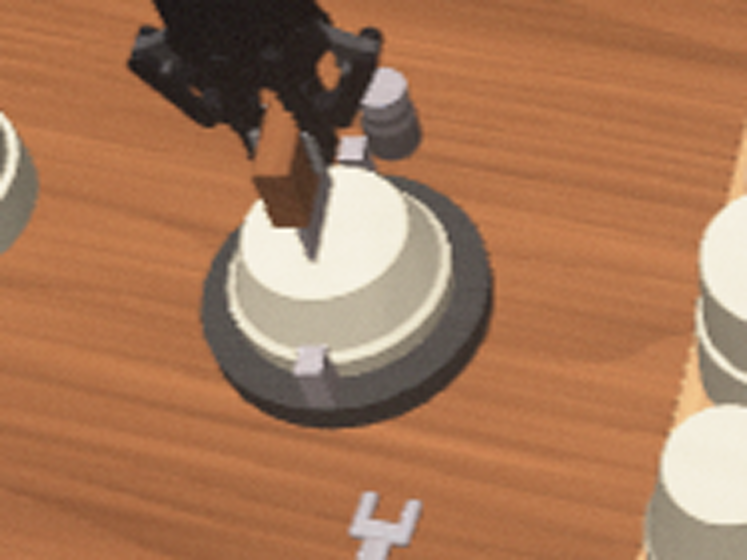

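```bash
python3 - <<'E'
from h import *
cal=manip.get_calibration("scene"); c,s=np.cos(.221),np.sin(.221); g=np.array([.5795,-.2711])
for n,u,v,z in [("blade low far",.03,0,.115),("blade low near",-.03,0,.115),("handle bot L",.04,-.011,.16),("handle bot R",.04,.011,.16),("handle top L",.04,-.011,.21),("blade top",.03,0,.16)]:
    p=proj(cal,[g[0]+c*u-s*v,g[1]+s*u+c*v,z])[0]; print(n,((p-[90,140])*4).round())
E
```

```text
blade low far [311. 256.]
blade low near [327. 176.]
handle bot L [269. 225.]
handle bot R [308. 225.]
handle top L [245. 169.]
blade top [292. 210.]
```

The blade's low corner is predicted at (311,256) and seen at (312,258). The handle corners are predicted at (269,225) and (308,225), and the picture agrees. Handing in.

```bash
python3 -c "
from workcell import manip
print(manip.close_job())"
```

```text
the job is handed in; nothing more can be done
None
```

I took the gauge from the rack, tried it to the bottom of the master's slot, carried it over the moulds, and handed in with it held still, upright and in line with the dogs, about 10 mm above the centre of the crown.

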